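Check the capsule board: press one home, point out the missing one and the spares

TASK

The capsule filler is being checked before the powder goes on: with a fingertip, gently press home the one capsule that stands proud, until it is level with its neighbours. Then show your colleague what is missing: point at the empty hole in the plate, holding the tool point still just above it for two seconds without touching anything, and after that point in the same way, for two seconds, at the open tub of spare capsules that the missing one comes from. Do not pick anything up, never touch the tub, and leave everything else where it is.

Things in the scene. Friction and masses are not known exactly. Their poses are not given: they have to be found in the camera images.
- filler: Hand capsule filler, fixed: white hole plate 150 x 270 mm on columns, top 66 mm above the bench. Origin on the bench under the hole field's centre; +y along the plate's long side, towards its blank margin; +x to the clear tilted powder guard (137 mm out, 89 mm high). Brass clamp bar and two knurled screws on -x (114 mm out). Four 12 mm high pins at (-62,-100), (62,-100), (-66,90), (66,90) mm.
- hole_field (a point): Centre of the hole field on the plate's top face (z = 66 mm), axes as the filler's: 5 rows along x by 7 columns along y, 24 mm pitch (x = -48..48, y = -72..72 mm). All holes but one hold a large upright brown-red capsule, 14 mm diameter, whose round top stands 6 mm over the plate (72 mm above the bench).
- stray_capsule: The one capsule that is not home: 14 mm diameter, upright in its hole, standing 8 to 12 mm higher than the others (which hole varies). Origin at the top of its dome, z up. A push fit: it slides down with about 3 to 4 N and stays where it is left; it stops hard when its top is 72 mm above the bench, level with the rest. It could also be pulled up, which is not wanted.
- empty_hole: The one hole without a capsule (which one varies): a dark round hole of 15 mm diameter. Origin at the centre of its mouth, on the plate's top face, 66 mm above the bench; the neighbouring capsule tops stand 6 mm higher. Point with the tool point (TCP) straight over this origin.
- tub_mouth (a point): Centre of the open mouth of the tub of spare capsules, 68 mm above the bench: a white round screw jar without its lid, 68 mm diameter, mouth 56 mm inside, filled with loose capsules to about 10 mm below the rim. Point with the TCP straight over this point.
- tub: The tub of spare capsules itself (loose, 0.08 to 0.17 kg); origin at the centre of its underside, z up. It stands left of the filler (+y), in any of three places shared with the two other jars.
- jar_empty: Bystander: the same white jar, open but empty, 68 mm diameter, 68 mm high; origin at its underside.
- jar_closed: Bystander: the same white jar with its white lid on, 71 mm high; origin at its underside.
- screw_cap: Bystander: a red screw cap lying open side up between the jars, 68 mm diameter, 16 mm high; origin at its underside.
- spreader: Bystander: a pale plastic powder spreader card, 85 x 46 mm, 3 mm thick with a 7 mm back, lying loose on the plate's blank +y margin, its centre about 124 mm from the filler's origin; origin at its underside.
- mortar: Bystander: a white porcelain mortar with its pestle, 134 mm diameter, 76 mm high (the pestle rises to about 135 mm), right of the filler; origin at its underside.
- beaker: Bystander: a glass beaker, 74 mm diameter, 92 mm high, right of the filler; origin at its underside.
- spatula: Bystander: a steel spatula 170 mm long lying at the near right; origin at its underside.
There are look-alikes about, which are no part of the job. Leave any green look-alike of the tub alone.

How it is judged (in metres and radians):
On the way, in this order (a step that is already met when the one before it is completed fails the run):
1. the proud capsule has been pressed level with its neighbours (top within 2 mm) (z of stray_capsule in the frame of filler below 0.074 m), for 0.2 s.
2. pointing at the empty hole for 1.5 s: TCP within 10 mm of straight above the hole's mouth and 22 to 65 mm over it, the fingers touching nothing (horizontal distance between the grasp point and empty_hole below 0.01 m and z of the grasp point in the frame of empty_hole between 0.022 and 0.065 m and contact force between the fingers and anything else below 0.5 N), for 1.5 s.
3. pointing at the tub of spares for 1.5 s: TCP within 22 mm of straight above the centre of its mouth and 21 to 75 mm over it, the fingers touching nothing (horizontal distance between the grasp point and tub_mouth below 0.022 m and z of the grasp point in the frame of tub_mouth between 0.021 and 0.075 m and contact force between the fingers and anything else below 0.5 N), for 1.5 s.
At the end, for the whole second after the job is handed in: The stray capsule's top is level with the others within 2 mm; the tub has not moved by 6 mm and is at rest; the spreader is within 15 mm and every other bystander within 20 mm of where it was at the start. The robot may stop while still pointing at the tub or move away (z of stray_capsule in the frame of filler below 0.074 m and distance of tub from where it was at the start of the episode below 0.006 m and linear speed of tub below 0.02 m/s and distance of each of jar_empty, jar_closed, screw_cap, mortar, beaker, spatula from where it was at the start of the episode below 0.02 m and distance of spreader from where it was at the start of the episode below 0.015 m); the robot touches nothing.
It fails at once if the stray capsule is pulled up instead of pressed (z of stray_capsule in the frame of filler above 0.088 m).
It fails at once if a capsule or the plate is pressed hard: more than 40 N (contact force between the fingers and stray_capsule above 40 N or contact force between the fingers and filler above 40 N).
It fails at once if the tub of spares is touched by the robot (contact force between any of the fingers, the arm and tub above 0.5 N).
It fails at once if a bystander is shifted: the spreader by 15 mm, another thing by 20 mm (distance of any of jar_empty, jar_closed, screw_cap, mortar, beaker, spatula from where it was at the start of the episode above 0.02 m or distance of spreader from where it was at the start of the episode above 0.015 m).
It fails at once if one of the bystanders is picked up (25 mm above its start height) (height (world z) of any of jar_empty, jar_closed, screw_cap, mortar, beaker, spatula above 0.025 m).
It also fails if it takes over 58 s, if anything falls off the work surface, if the arm or the gripper's body presses on something with over 40 N, if the wrist force passes 120 N, or if a joint passes its speed limit or range.

ROBOT

A 6-joint arm with a two-finger parallel gripper is mounted at the origin on the work surface. World frame = base frame: x ahead of the robot, y to its left, z up, the work surface at z = 0. Lengths are in mm, angles in rad, forces in N, time in s.
With the tool pointing down it reaches from about 300 to 775 mm from the base axis. Payload 14.6 kg.
Tool frame: the origin (TCP) lies between the finger pads, 19 mm behind the fingertips; this is the grasp point; z points along the fingers, y is the direction in which the jaws open and shut (so a half turn about z gives the same grasp; the last joint's range is limited). The gripper opens to 94 mm and grips with 3 to 60 N. Pads are 16 mm wide; open, the fingers measure 119 mm over their backs; the gripper's body (75 mm by 177 mm) begins 78 mm behind the grasp point.
Start: joints at [-1.369, 0.3, 1.521, -0, 1.321, -0.067], TCP at [146.059, -530.241, 224.246] pointing down, gripper open.
Joint ranges: [-3.03, 3.03], [-0.79, 2.21], [0.23, 2.52], [-1.04, 4.18], [0, 3.07], [-2.55, 2.55]. Speed limits (rad/s): [2.22, 2.22, 2.57, 3.14, 3.14, 3.14].

INTERFACE

Orientations are given as [roll, pitch, yaw] about the fixed x, y, z axes, in that order (R = Rz(yaw) Ry(pitch) Rx(roll)).
In Python, from cell import manip gives the robot as it stands.
- The arm moves only by the shell command python3 -m crank 'ROWS' [OPENING] [FORCE]. ROWS is JSON, a list of rows, each an object with "offset": the shift along the world's x, y, z in m, a list of three; "spin": the turn about the world's z in degrees. In form: [{"offset": [dx, dy, dz], "spin": spin}, ...]. A call has exactly 8 rows; each row is the pose to reach, as a shift and turn from the pose measured when the call began; what a row does not reach only later rows make up. A row lasts 1/12 s, in which the tool goes at most 41.7 mm and 7.16 degrees, less where a joint would pass 70% of its speed; a pose out of reach is approached as far as the arm can. A call with a gripper value outside its range is refused whole. OPENING is the opening, from 0 (shut) to 1 (fully open), set as the call begins (- or left out, the last holds). The fingers move at their own pace and stop on an object; FORCE is the grip in N (left out, the last holds). Time passes only in rows, so rows that repeat a pose let the fingers close, or fill a call up. It gives the time, the measured TCP pose, the force and the opening at its end, in the units of the state.
- manip.read_state(): the state, without advancing time (a new reading comes with each control period).
- manip.camera(name): name is "scene" or "side" or "wrist"; returns a dict with "pixels" (480x640x3 uint8, red, green, blue), "fx", "fy", "cx", "cy" (pixels), "extrinsics" (4x4, takes a point from world to camera coordinates); the wrist camera has in their place "hand_eye" (4x4, takes a point from camera to tool coordinates, whose origin is the TCP and whose axes are the flange's). Camera axes: x right, y down, z forward; pixel columns grow to the right and rows downward; lengths in mm; the calibration is good to about 2 mm. A picture is of the moment at which its call begins: read the wrist's pose just before it. There is no depth.
- manip.sign_off(): hands the job in, once; it reports no verdict.
Trained networks look in a picture, given as the dict that the camera call returned (one of the last four; its "shot" number tells which), for a name from the list of things; names that differ only in an ending like _2 or _b are one class to them, and where a whole thing is asked for, a point or a joint stands for the part that bears it (a point fixed in the world has none). Each returns a list of dicts, best first, with "conf" (0 to 1); they miss things now and then, are a little off and sometimes report something else, mostly with a low value. They report only what shows in the picture. A call takes as long as a camera call. They do not tell look-alikes from the thing itself.
- manip.search_frame(picture, name): "location" ([x, y, z] in mm, in world coordinates, good to about 4 mm: the middle of the surface that is visible of it).
- manip.masks_of(picture, name): "mask" (480x640 bool, what is visible of it).
The state is a dict: "clock": time; "joints": joint angles; "qd": joint speeds; "effort": joint torques, N m; "eef_pos": TCP position; "eef_rot": TCP orientation; "wrist_force": force on the tool from outside, world axes, zero at the start; "moment": the same for the moment, N m; "finger_gap": finger opening in mm.
Only numpy, scipy, OpenCV 4.12 (cv2) and the standard library are available. Lean on these libraries where they do the work, as an engineer would, in place of code of your own. Each camera call takes 0.05 s, during which the arm holds its last target. There are 200 camera calls.

## Working session

There is one attempt and no reset: what is moved stays moved. The work goes in short steps, Python scripts to look and compute and a shell command to move; the robot and the scene stay as the last step left them, time stands still between calls to the robot, and variables do not carry over. Pictures are saved under pics/ and viewed, about 8 in all and at most 12, crops included, and the job is handed in when it is done.

```bash
mkdir -p pics; cat > h.py <<'E'
import numpy as np,cv2
from cell import manip
def save(c,n,crop=None,s=1):
    im=c["pixels"][:,:,::-1]
    if crop: x0,y0,x1,y1=crop; im=im[y0:y1,x0:x1]
    cv2.imwrite("pics/"+n,cv2.resize(im,None,fx=s,fy=s,interpolation=cv2.INTER_CUBIC))
def proj(c,P):
    E=np.array(c["extrinsics"]);p=E[:3,:3]@np.array(P,float)+E[:3,3]
    return np.array([c["fx"]*p[0]/p[2]+c["cx"],c["fy"]*p[1]/p[2]+c["cy"]])
def atz(c,u,v,z):
    E=np.array(c["extrinsics"]);R=E[:3,:3];o=-R.T@E[:3,3]
    d=R.T@np.array([(u-c["cx"])/c["fx"],(v-c["cy"])/c["fy"],1]);return o+d*(z-o[2])/d[2]
E
python3 - <<'E'
from h import *
for n in("scene","side"):
    c=manip.camera(n);save(c,n+"0.png")
    E=np.array(c["extrinsics"]);print(n,c["fx"],-E[:3,:3].T@E[:3,3])
    for k in("filler","hole_field","stray_capsule","empty_hole","tub_mouth","tub","jar_empty","jar_closed","screw_cap"):
        print(k,[(np.round(d["location"]).tolist(),round(d["conf"],2),np.round(proj(c,d["location"])).tolist()) for d in manip.search_frame(c,k)[:3]])
print(manip.read_state())
E
```

```text
scene 480.85619950860195 [1229.21776302   99.34283457 1060.66892595]
filler [([633.0, -74.0, 67.0], 0.61, [288.0, 273.0])]
hole_field [([635.0, -70.0, 68.0], 0.7, [290.0, 273.0]), ([602.0, -458.0, 54.0], 0.66, [143.0, 247.0])]
stray_capsule [([635.0, -71.0, 68.0], 0.6, [289.0, 273.0])]
empty_hole []
tub_mouth [([664.0, 217.0, 52.0], 0.89, [407.0, 302.0]), ([472.0, 412.0, 52.0], 0.81, [487.0, 245.0]), ([401.0, 342.0, 51.0], 0.63, [459.0, 221.0])]
tub [([664.0, 215.0, 57.0], 0.93, [407.0, 301.0]), ([474.0, 412.0, 55.0], 0.67, [487.0, 245.0]), ([807.0, 184.0, 56.0], 0.56, [390.0, 356.0])]
jar_empty [([433.0, 215.0, 43.0], 0.72, [410.0, 227.0])]
jar_closed [([553.0, 304.0, 74.0], 0.82, [446.0, 262.0]), ([634.0, -73.0, 64.0], 0.26, [289.0, 274.0])]
screw_cap [([528.0, 211.0, 6.0], 0.59, [405.0, 264.0])]
side 575.8323820530557 [ 501.09306777 -899.97213363  952.21432023]
filler [([618.0, -109.0, 58.0], 0.91, [344.0, 280.0])]
hole_field [([623.0, -105.0, 62.0], 0.72, [347.0, 277.0])]
stray_capsule [([577.0, -42.0, 74.0], 0.56, [323.0, 252.0]), ([586.0, 39.0, 67.0], 0.51, [325.0, 228.0])]
emp
[... 477 characters left out ...]
529.0, 214.0, 2.0], 0.89, [297.0, 200.0])]
{'clock': 1.0, 'joints': array([-1.36858993e+00,  2.99877338e-01,  1.52102134e+00, -2.79666863e-05,
        1.32071279e+00, -6.65955729e-02]), 'qd': array([-0.00267327, -0.00084539,  0.00118411,  0.00029109, -0.00159385,
        0.00017274]), 'effort': array([-3.65035089e-05, -5.31668794e+01, -3.52918875e+01,  7.08547072e-02,
        2.14546389e-02, -4.53729274e-05]), 'eef_pos': array([ 146.05564541, -530.22976262,  224.24898162]), 'eef_rot': array([-3.14157208e+00,  2.57844999e-05,  2.68808887e-01]), 'wrist_force': array([0.51401722, 0.07279297, 0.26611085]), 'moment': array([ 0.01449782,  0.02494022, -0.02524323]), 'finger_gap': 94.00884802995458}
```

View pics/scene0.png

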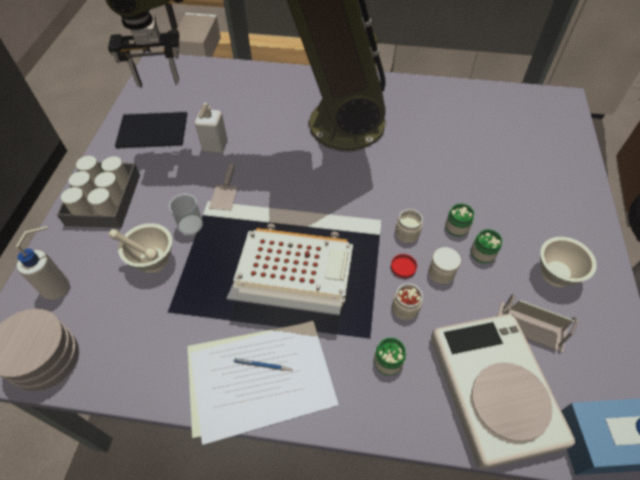

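View pics/side0.png

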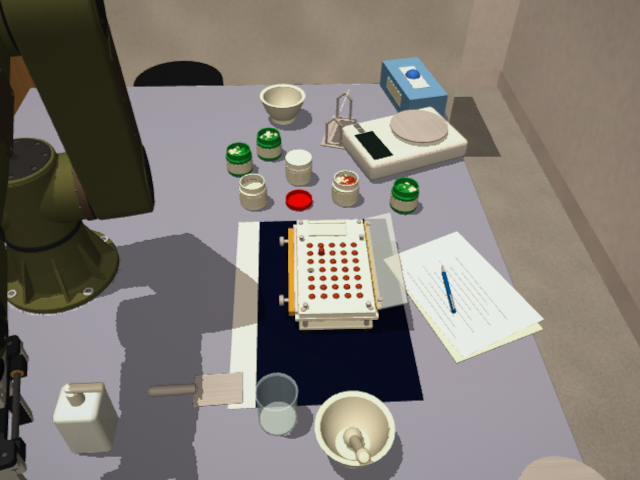

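The tub is the white jar with red capsules, at scene (407,301) and side (346,189). Its look-alikes are three green jars (scene (390,356), (460,218), (487,245)), the empty white jar (409,227) and the lidded jar (446,262). In the side view, the proud capsule looks to be near (321,250) and the empty hole near (310,270). I'll check both in a close crop.

```bash
python3 - <<'E'
from h import *
a=manip.camera("scene");b=manip.camera("side")
f=lambda c,x,y:cv2.resize(c["pixels"][y:y+110,x:x+130,::-1],None,fx=4.8,fy=4.8,interpolation=cv2.INTER_CUBIC)
A=cv2.resize(a["pixels"][225:305,230:360,::-1],(640,394),interpolation=cv2.INTER_CUBIC)
cv2.imwrite("pics/c1.png",np.hstack([cv2.resize(A,(400,246)),cv2.resize(b["pixels"][230:307,280:405,::-1],(400,246),interpolation=cv2.INTER_CUBIC)]))
for c,(x0,y0,x1,y1) in((a,(235,225,330,300)),(b,(300,235,370,305))):
    hsv=cv2.cvtColor(np.ascontiguousarray(c["pixels"]),cv2.COLOR_RGB2HSV)
    m=(((hsv[...,0]<8)|(hsv[...,0]>172))&(hsv[...,1]>110)).astype(np.uint8)
    k=np.zeros_like(m);k[y0:y1,x0:x1]=1;m*=k
    n,l,s,ce=cv2.connectedComponentsWithStats(m)
    W=[(atz(c,*ce[i],70)[:2].round().tolist(),ce[i].round(1).tolist(),int(s[i,4])) for i in range(1,n) if s[i,4]>5]
    print(len(W))
    for w in W:print(w)
E
```

```text
18
([574.0, -156.0], [260.0, 248.5], 6)
([575.0, -133.0], [269.2, 249.8], 6)
([577.0, -85.0], [288.0, 252.5], 6)
([573.0, -38.0], [306.8, 253.5], 10)
([600.0, -108.0], [276.8, 259.2], 6)
([601.0, -85.0], [286.0, 260.5], 6)
([601.0, -38.0], [305.2, 262.8], 6)
([601.0, -13.0], [314.8, 264.2], 6)
([623.0, -134.0], [264.9, 265.9], 8)
([624.0, -86.0], [284.0, 268.5], 6)
([625.0, -38.0], [303.3, 271.0], 7)
([647.0, -158.0], [253.0, 272.7], 7)
([647.0, -134.0], [262.7, 274.0], 7)
([626.0, -14.0], [313.0, 272.5], 6)
([648.0, -111.0], [272.0, 275.5], 6)
([647.0, -86.0], [282.0, 276.5], 6)
([649.0, -62.0], [291.8, 278.2], 6)
([649.0, -38.0], [301.7, 279.6], 7)
33
([573.0, -29.0], [320.8, 248.9], 52)
([597.0, -17.0], [331.2, 244.6], 16)
([621.0, -17.0], [342.4, 244.4], 13)
([645.0, -18.0], [353.2, 244.4], 14)
([549.0, -16.0], [309.3, 245.0], 13)
([549.0, -39.0], [309.7, 252.7], 15)
([596.0, -40.0], [331.9, 252.4], 17)
([621.0, -41.0], [343.2, 252.4], 14)
([644.0, -43.0], [354.2, 252.5], 18)
([549.0, -63.0], [310.1, 260.6], 17)
([572.0, -64.0], [321.2, 260.6], 16)
([596.0, -65.0], [332.6, 260.6], 19)
([620.0, -65.0], [343.9, 260.4], 17)
([644.0, -65.0], [355.3, 260.0], 13)
([572.0, -88.0], [321.9, 269.1], 16)
([596.0, -88.0], [333.2, 268.6], 16)
([620.0, -89.0], [344.7, 268.8], 19)
([643.0, -89.0], [356.0, 268.5], 18)
([643.0, -113.0], [357.0, 276.8], 19)
([548.0, -111.0], [310.9, 277.7], 17)
([572.0, -112.0], [322.5, 277.6], 18)
([595.0, -113.0], [333.9, 277.6], 19)
([620.0, -113.0], [345.8, 277.3], 16)
([547.0, -135.0], [311.1, 286.6], 17)
([571.0, -136.0], [322.9, 286.6], 19)
([595.0, -137.0], [334.9, 286.4], 17)
([619.0, -137.0], [346.3, 286.1], 24)
([643.0, -137.0], [358.1, 285.6], 17)
([595.0, -160.0], [335.5, 295.4], 21)
([619.0, -160.0], [347.4, 294.9], 21)
([642.0, -161.0], [359.4, 294.6], 20)
([547.0, -159.0], [311.7, 295.7], 21)
([571.0, -160.0], [323.5, 295.6], 18)
```

View pics/c1.png

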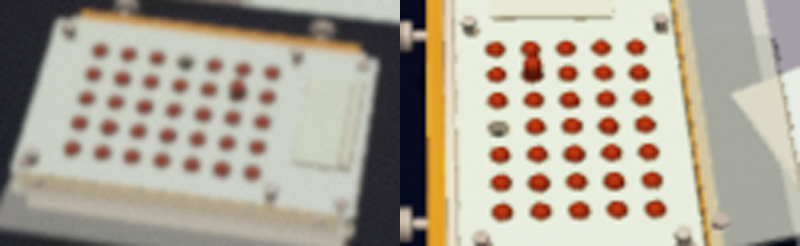

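The crops show the proud capsule in row 2 from −x, column 2 from the +y end (side (321,249)). The empty hole is in row 1, fourth column (side (310,269)). Estimated positions are proud ≈ (574,-40) and empty ≈ (549,-87). I'll close the gripper and move above the plate.

```bash
python3 -m crank '[{"offset":[0.02,0.023,0],"spin":0},{"offset":[0.047,0.054,0],"spin":0},{"offset":[0.074,0.085,0],"spin":0},{"offset":[0.101,0.116,0],"spin":0},{"offset":[0.128,0.147,0],"spin":0},{"offset":[0.155,0.178,0],"spin":0},{"offset":[0.182,0.209,0],"spin":0},{"offset":[0.209,0.240,0],"spin":0}]' 0 10
python3 -m crank '[{"offset":[0.027,0.031,0],"spin":0},{"offset":[0.054,0.062,0],"spin":0},{"offset":[0.081,0.093,0],"spin":0},{"offset":[0.108,0.124,0],"spin":0},{"offset":[0.135,0.155,0],"spin":0},{"offset":[0.162,0.186,0],"spin":0},{"offset":[0.189,0.217,0],"spin":0},{"offset":[0.205,0.235,0],"spin":0}]'
```

```text
clock: 1.77
eef_pos: [356.0, -288.5, 224.5]
eef_rot: [3.141, -0.0, 0.269]
wrist_force: [1.1, -0.3, 0.3]
finger_gap: 43.8
clock: 2.43
eef_pos: [562.7, -50.3, 224.3]
eef_rot: [3.141, -0.001, 0.271]
wrist_force: [-0.5, -0.2, -1.1]
finger_gap: 0.6
```

```bash
cat >> h.py <<'E'
from scipy.spatial.transform import Rotation as Ro
def wrist():
    s=manip.read_state();c=manip.camera("wrist")
    T=np.eye(4);T[:3,:3]=Ro.from_euler("xyz",s["eef_rot"]).as_matrix();T[:3,3]=s["eef_pos"]
    c["extrinsics"]=np.linalg.inv(T@np.array(c["hand_eye"]));return c,s
E
python3 - <<'E'
from h import *
c,s=wrist();print(s["eef_pos"],s["eef_rot"])
im=c["pixels"].copy()
for i in range(5):
  for j in range(7):
    u=proj(c,[550+24*i,-160+24*j,71])
    cv2.drawMarker(im,tuple(int(round(x)) for x in u),(0,255,0),0,6)
u=proj(c,s["eef_pos"]+[0,0,-19]);print("tip",u)
for n in("stray_capsule","empty_hole"):
    c2=dict(c)
    print(n,[(np.round(d["location"],1).tolist(),d["conf"]) for d in manip.search_frame(c,n)[:4]])
cv2.imwrite("pics/w1.png",im[:,:,::-1])
np.save("w1.npy",c["pixels"])
E
```

```text
[562.66498077 -50.33068188 224.34910608] [ 3.14133609e+00 -6.58895767e-04  2.70529163e-01]
tip [319.97382668 293.9604651 ]
stray_capsule [([575.1, -40.3, 78.6], 0.63)]
empty_hole [([546.4, -90.8, 53.8], 0.41), ([649.6, 194.2, 53.2], 0.38)]
```

View pics/w1.png

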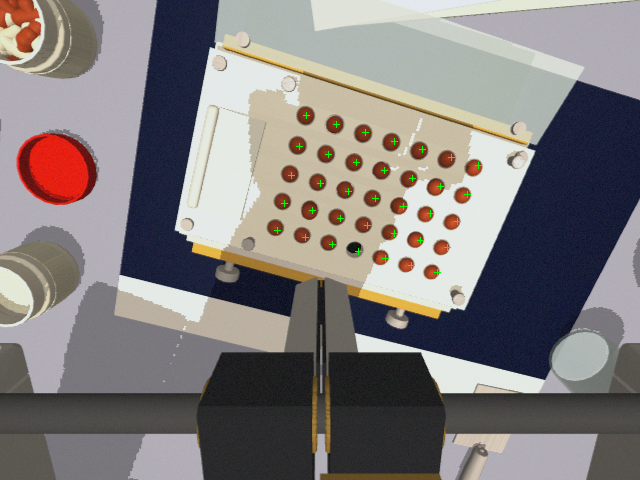

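The wrist view shows my grid (green crosses) sitting on the capsules to within 1–2 px. The proud capsule is at (310,210), giving (574,-40). The dark empty hole is at (354,248), giving (550,-88). The tub's red and white capsules show at the top left. I'll centre over the proud capsule and descend.

```bash
python3 -m crank '[{"offset":[0.006,0.005,-0.01],"spin":0},{"offset":[0.0115,0.010,-0.025],"spin":0},{"offset":[0.0115,0.010,-0.045],"spin":0},{"offset":[0.0115,0.010,-0.065],"spin":0},{"offset":[0.0115,0.010,-0.085],"spin":0},{"offset":[0.0115,0.010,-0.100],"spin":0},{"offset":[0.0115,0.010,-0.112],"spin":0},{"offset":[0.0115,0.010,-0.114],"spin":0}]'
python3 -m crank '[{"offset":[0,0,-0.001],"spin":0},{"offset":[0,0,-0.002],"spin":0},{"offset":[0,0,-0.003],"spin":0},{"offset":[0,0,-0.004],"spin":0},{"offset":[0,0,-0.005],"spin":0},{"offset":[0,0,-0.006],"spin":0},{"offset":[0,0,-0.007],"spin":0},{"offset":[0,0,-0.008],"spin":0}]'
```

```text
clock: 3.25
eef_pos: [571.8, -42.8, 107.6]
eef_rot: [-3.141, 0.003, 0.27]
wrist_force: [-0.5, 0.5, 0.6]
finger_gap: 0.6
clock: 3.92
eef_pos: [572.0, -42.7, 99.8]
eef_rot: [-3.141, 0.003, 0.27]
wrist_force: [-0.5, 0.4, 4.1]
finger_gap: 0.6
```

```bash
python3 -m crank '[{"offset":[0,0,-0.001],"spin":0},{"offset":[0,0,-0.002],"spin":0},{"offset":[0,0,-0.003],"spin":0},{"offset":[0,0,-0.004],"spin":0},{"offset":[0,0,-0.005],"spin":0},{"offset":[0,0,-0.006],"spin":0},{"offset":[0,0,-0.0065],"spin":0},{"offset":[0,0,-0.007],"spin":0}]'
python3 -m crank '[{"offset":[0,0,-0.0003],"spin":0},{"offset":[0,0,-0.0006],"spin":0},{"offset":[0,0,-0.0009],"spin":0},{"offset":[0,0,-0.001],"spin":0},{"offset":[0,0,-0.001],"spin":0},{"offset":[0,0,-0.001],"spin":0},{"offset":[0,0,-0.001],"spin":0},{"offset":[0,0,-0.001],"spin":0}]'
```

```text
clock: 4.58
eef_pos: [572.0, -42.7, 92.7]
eef_rot: [-3.141, 0.003, 0.27]
wrist_force: [-0.5, 0.4, 3.2]
finger_gap: 0.7
clock: 5.25
eef_pos: [572.0, -42.7, 91.7]
eef_rot: [-3.141, 0.003, 0.27]
wrist_force: [-1.1, 0.1, 3.3]
finger_gap: 0.3
```

Still sliding at about 3 N. I'll go down in small steps until the force shows the hard stop.

```bash
python3 -m crank '[{"offset":[0,0,-0.0003],"spin":0},{"offset":[0,0,-0.0005],"spin":0},{"offset":[0,0,-0.0005],"spin":0},{"offset":[0,0,-0.0007],"spin":0},{"offset":[0,0,-0.0007],"spin":0},{"offset":[0,0,-0.0007],"spin":0},{"offset":[0,0,-0.0007],"spin":0},{"offset":[0,0,-0.0007],"spin":0}]'
```

```text
clock: 5.92
eef_pos: [572.0, -42.7, 91.0]
eef_rot: [-3.141, 0.003, 0.27]
wrist_force: [-0.3, 0.4, 2.9]
finger_gap: 0.4
```

```bash
python3 -m crank '[{"offset":[0,0,-0.0002],"spin":0},{"offset":[0,0,-0.0004],"spin":0},{"offset":[0,0,-0.0004],"spin":0},{"offset":[0,0,-0.0004],"spin":0},{"offset":[0,0,-0.0004],"spin":0},{"offset":[0,0,-0.0004],"spin":0},{"offset":[0,0,-0.0004],"spin":0},{"offset":[0,0,-0.0004],"spin":0}]'
```

```text
clock: 6.58
eef_pos: [572.0, -42.7, 90.6]
eef_rot: [-3.141, 0.003, 0.27]
wrist_force: [-0.1, 1.0, 3.1]
finger_gap: 0.4
```

```bash
python3 -m crank '[{"offset":[0,0,-0.0003],"spin":0},{"offset":[0,0,-0.0006],"spin":0},{"offset":[0,0,-0.0006],"spin":0},{"offset":[0,0,-0.0006],"spin":0},{"offset":[0,0,-0.0006],"spin":0},{"offset":[0,0,-0.0006],"spin":0},{"offset":[0,0,-0.0006],"spin":0},{"offset":[0,0,-0.0006],"spin":0}]'
```

```text
clock: 7.25
eef_pos: [572.0, -42.8, 90.0]
eef_rot: [-3.141, 0.003, 0.27]
wrist_force: [-1.0, -0.1, 4.3]
finger_gap: 0.6
```

```bash
python3 -m crank '[{"offset":[0,0,-0.0003],"spin":0},{"offset":[0,0,-0.0005],"spin":0},{"offset":[0,0,-0.0005],"spin":0},{"offset":[0,0,-0.0005],"spin":0},{"offset":[0,0,-0.0005],"spin":0},{"offset":[0,0,-0.0005],"spin":0},{"offset":[0,0,-0.0005],"spin":0},{"offset":[0,0,-0.0005],"spin":0}]'
```

```text
clock: 7.92
eef_pos: [572.1, -42.7, 89.8]
eef_rot: [-3.141, 0.003, 0.27]
wrist_force: [-1.3, 0.3, 6.3]
finger_gap: 0.1
```

Contact is now stiff: force is rising and z no longer follows. That is the hard stop. I'll retreat straight up and check.

```bash
python3 -m crank '[{"offset":[0,0,0.01],"spin":0},{"offset":[0,0,0.03],"spin":0},{"offset":[0,0,0.06],"spin":0},{"offset":[0,0,0.09],"spin":0},{"offset":[0,0,0.11],"spin":0},{"offset":[-0.01,0,0.12],"spin":0},{"offset":[-0.01,0,0.12],"spin":0},{"offset":[-0.01,0,0.12],"spin":0}]'
python3 - <<'E'
from h import *
c,s=wrist();print(s["eef_pos"],s["wrist_force"])
b=manip.camera("side")
u=proj(c,[574,-40,72]).astype(int);print(u,proj(c,[550,-88,66]))
A=cv2.resize(c["pixels"][max(u[1]-90,0):u[1]+90,u[0]-120:u[0]+120],(400,300),interpolation=cv2.INTER_CUBIC)
B=cv2.resize(b["pixels"][230:324,280:405],(400,300),interpolation=cv2.INTER_CUBIC)
cv2.imwrite("pics/c2.png",np.hstack([A,B])[:,:,::-1])
E
```

```text
clock: 8.58
eef_pos: [562.0, -42.8, 210.0]
eef_rot: [-3.141, 0.002, 0.27]
wrist_force: [0.3, -0.2, 0.1]
finger_gap: 0.6
[561.98972692 -42.75473267 210.03172216] [ 0.29681567 -0.19579222  0.11631294]
[321 215] [368.48301341 255.73517428]
```

View pics/c2.png

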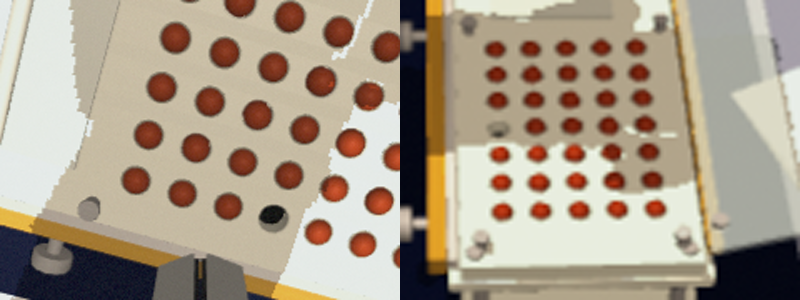

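The proud capsule (left crop, about (197,148)) now matches its neighbours in both views, and the side view shows no body standing out. Next, point at the empty hole.

```bash
python3 -m crank '[{"offset":[-0.004,-0.02,-0.01],"spin":0},{"offset":[-0.012,-0.044,-0.03],"spin":0},{"offset":[-0.012,-0.044,-0.055],"spin":0},{"offset":[-0.012,-0.044,-0.08],"spin":0},{"offset":[-0.012,-0.044,-0.095],"spin":0},{"offset":[-0.012,-0.044,-0.095],"spin":0},{"offset":[-0.012,-0.044,-0.095],"spin":0},{"offset":[-0.012,-0.044,-0.095],"spin":0}]'
for i in 1 2 3; do :; done
python3 - <<'E'
from h import *
c,s=wrist();print(s["eef_pos"])
b=manip.camera("side")
for k in(c,b):
    for n in("empty_hole",): print(n,[(np.round(d["location"],1).tolist(),round(d["conf"],2)) for d in manip.search_frame(k,n)[:3]])
save(c,"w3.png")
print(proj(c,[550,-87,66]),proj(c,s["eef_pos"]-[0,0,19]))
E
```

```text
clock: 9.35
eef_pos: [550.3, -86.7, 114.4]
eef_rot: [-3.141, 0.003, 0.27]
wrist_force: [-0.3, -0.2, -0.2]
finger_gap: 0.6
[550.34390024 -86.71879889 114.44346135]
empty_hole [([546.6, -91.7, 53.6], 0.5)]
empty_hole []
[320.50826941 272.77804976] [320.02138712 293.82719934]
```

View pics/w3.png

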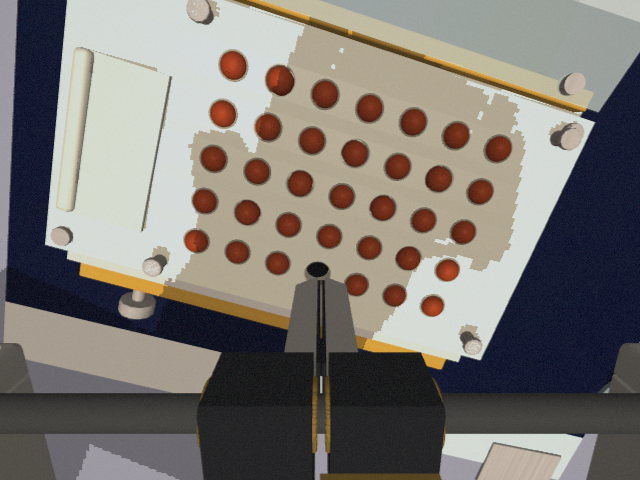

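The hole mouth at (317,271) is within about 2 mm of the predicted (320,273), and nothing is touching. Hold for over 2 s.

```bash
python3 -m crank '[{"offset":[0,0,0],"spin":0},{"offset":[0,0,0],"spin":0},{"offset":[0,0,0],"spin":0},{"offset":[0,0,0],"spin":0},{"offset":[0,0,0],"spin":0},{"offset":[0,0,0],"spin":0},{"offset":[0,0,0],"spin":0},{"offset":[0,0,0],"spin":0}]'
python3 -m crank '[{"offset":[0,0,0],"spin":0},{"offset":[0,0,0],"spin":0},{"offset":[0,0,0],"spin":0},{"offset":[0,0,0],"spin":0},{"offset":[0,0,0],"spin":0},{"offset":[0,0,0],"spin":0},{"offset":[0,0,0],"spin":0},{"offset":[0,0,0],"spin":0}]'
python3 -m crank '[{"offset":[0,0,0],"spin":0},{"offset":[0,0,0],"spin":0},{"offset":[0,0,0],"spin":0},{"offset":[0,0,0],"spin":0},{"offset":[0,0,0],"spin":0},{"offset":[0,0,0],"spin":0},{"offset":[0,0,0],"spin":0},{"offset":[0,0,0],"spin":0}]'
python3 -m crank '[{"offset":[0,0,0],"spin":0},{"offset":[0,0,0],"spin":0},{"offset":[0,0,0],"spin":0},{"offset":[0,0,0],"spin":0},{"offset":[0,0,0.01],"spin":0},{"offset":[0,0,0.04],"spin":0},{"offset":[0,0,0.08],"spin":0},{"offset":[0,0,0.11],"spin":0}]'
```

```text
clock: 10.22
eef_pos: [550.3, -86.7, 114.7]
eef_rot: [-3.141, 0.003, 0.27]
wrist_force: [0.5, 0.6, -1.1]
finger_gap: 0.8
clock: 10.88
eef_pos: [550.3, -86.7, 114.7]
eef_rot: [-3.141, 0.003, 0.27]
wrist_force: [0.2, -0.2, 0.8]
finger_gap: 0.4
clock: 11.55
eef_pos: [550.3, -86.7, 114.6]
eef_rot: [-3.141, 0.003, 0.27]
wrist_force: [0.4, -0.1, -1.0]
finger_gap: 0.7
clock: 12.22
eef_pos: [550.3, -86.7, 228.0]
eef_rot: [3.142, 0.001, 0.27]
wrist_force: [1.1, -1.3, 1.0]
finger_gap: 0.5
```

Now towards the tub, staying high and stopping a bit short for a look.

```bash
python3 -m crank '[{"offset":[0.012,0.03,0],"spin":0},{"offset":[0.025,0.066,0],"spin":0},{"offset":[0.038,0.102,0],"spin":0},{"offset":[0.051,0.138,0],"spin":0},{"offset":[0.064,0.174,0],"spin":0},{"offset":[0.077,0.21,0],"spin":0},{"offset":[0.085,0.235,0],"spin":0},{"offset":[0.085,0.235,0],"spin":0}]'
python3 - <<'E'
from h import *
c,s=wrist();print(s["eef_pos"])
for n in("tub_mouth","tub"):print(n,[(np.round(d["location"],1).tolist(),round(d["conf"],2),proj(c,d["location"]).round()) for d in manip.search_frame(c,n)[:3]])
m=manip.masks_of(c,"tub")
for d in m[:3]:
    v,u=np.nonzero(d["mask"]);print(round(d["conf"],2),u.min(),u.max(),v.min(),v.max())
im=c["pixels"].copy()
P=np.array([proj(c,[655+28*np.cos(a),205+28*np.sin(a),68]) for a in np.linspace(0,6.28,40)]).astype(np.int32)
cv2.polylines(im,[P],True,(0,255,0));cv2.imwrite("pics/w4.png",im[:,:,::-1]);print(proj(c,[655,205,68]))
E
```

```text
clock: 12.88
eef_pos: [635.6, 152.8, 228.2]
eef_rot: [-3.141, 0.001, 0.274]
wrist_force: [-0.2, -0.6, 0.1]
finger_gap: 0.3
[635.62195406 152.8346626  228.19534703]
tub_mouth [([655.6, 215.2, 54.4], 0.98, array([258., 180.])), ([477.9, 394.6, 53.0], 0.74, array([ 36., 306.])), ([411.5, 344.0, 39.5], 0.7, array([ 90., 367.]))]
tub [([410.5, 340.9, 39.3], 0.93, array([ 93., 368.])), ([784.5, 181.6, 57.0], 0.87, array([337.,  32.])), ([479.4, 399.9, 55.5], 0.85, array([ 29., 305.]))]
0.88 214 295 141 221
0.74 293 378 0 70
0.72 0 78 268 349
[266.97487647 186.11998158]
```

View pics/w4.png

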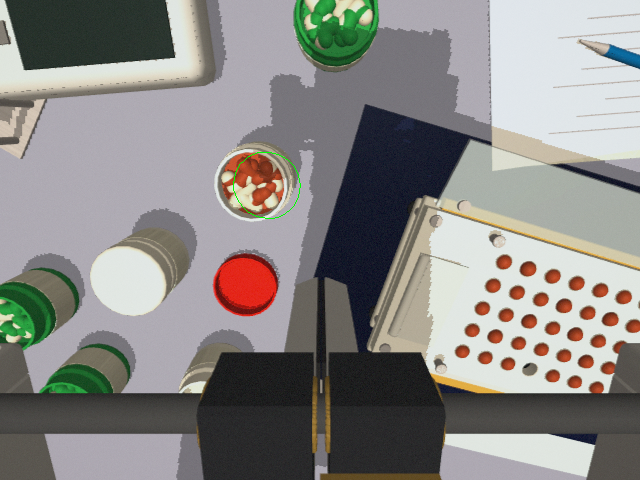

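The white jar with the red and white capsules is the tub, its mouth centred at about (252,184). Green jars, the lidded jar and the empty jar are all elsewhere. The mouth works out to about (653,217), agreeing with the network's (656,215). Move over it while staying high, then come down to TCP z ≈ 115.

```bash
python3 -m crank '[{"offset":[0.009,0.032,0],"spin":0},{"offset":[0.0175,0.064,-0.01],"spin":0},{"offset":[0.0175,0.064,-0.03],"spin":0},{"offset":[0.0175,0.064,-0.055],"spin":0},{"offset":[0.0175,0.064,-0.08],"spin":0},{"offset":[0.0175,0.064,-0.1],"spin":0},{"offset":[0.0175,0.064,-0.11],"spin":0},{"offset":[0.0175,0.064,-0.11],"spin":0}]'
python3 - <<'E'
from h import *
c,s=wrist();print(s["eef_pos"])
print([(np.round(d["location"],1).tolist(),round(d["conf"],2)) for d in manip.search_frame(c,"tub_mouth")[:3]])
im=c["pixels"].copy()
P=np.array([proj(c,s["eef_pos"]*[1,1,0]+[28*np.cos(a),28*np.sin(a),68]) for a in np.linspace(0,6.28,40)]).astype(np.int32)
cv2.polylines(im,[P],True,(0,255,0));cv2.imwrite("pics/w5.png",im[:,:,::-1])
E
```

```text
clock: 13.75
eef_pos: [652.0, 210.0, 116.7]
eef_rot: [3.141, 0.004, 0.268]
wrist_force: [-0.1, -0.1, -0.0]
finger_gap: 0.3
[652.03279807 209.95820704 116.66884746]
[([483.2, 389.3, 15.7], 0.83), ([416.2, 347.5, 17.1], 0.79), ([661.8, 224.1, 55.1], 0.57)]
```

View pics/w5.png

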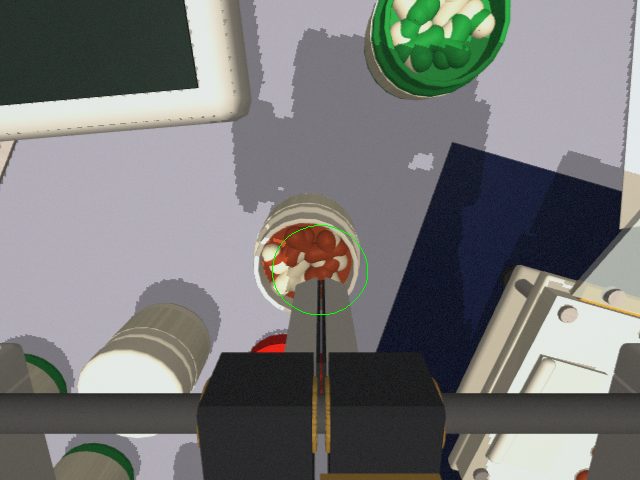

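The mouth lies about 13 px (8 mm) towards +y of the circle. That is already inside tolerance, but I'll centre it and then hold for over 2 s.

```bash
python3 -m crank '[{"offset":[0,0.002,0],"spin":0},{"offset":[0,0.005,0],"spin":0},{"offset":[0,0.007,0],"spin":0},{"offset":[0,0.007,0],"spin":0},{"offset":[0,0.007,0],"spin":0},{"offset":[0,0.007,0],"spin":0},{"offset":[0,0.007,0],"spin":0},{"offset":[0,0.007,0],"spin":0}]'
for i in 1; do python3 -m crank '[{"offset":[0,0,0],"spin":0},{"offset":[0,0,0],"spin":0},{"offset":[0,0,0],"spin":0},{"offset":[0,0,0],"spin":0},{"offset":[0,0,0],"spin":0},{"offset":[0,0,0],"spin":0},{"offset":[0,0,0],"spin":0},{"offset":[0,0,0],"spin":0}]'; done
python3 -m crank '[{"offset":[0,0,0],"spin":0},{"offset":[0,0,0],"spin":0},{"offset":[0,0,0],"spin":0},{"offset":[0,0,0],"spin":0},{"offset":[0,0,0],"spin":0},{"offset":[0,0,0],"spin":0},{"offset":[0,0,0],"spin":0},{"offset":[0,0,0],"spin":0}]'
python3 -m crank '[{"offset":[0,0,0],"spin":0},{"offset":[0,0,0],"spin":0},{"offset":[0,0,0],"spin":0},{"offset":[0,0,0],"spin":0},{"offset":[0,0,0],"spin":0},{"offset":[0,0,0],"spin":0},{"offset":[0,0,0],"spin":0},{"offset":[0,0,0],"spin":0}]'
python3 -m crank '[{"offset":[0,0,0],"spin":0},{"offset":[0,0,0],"spin":0},{"offset":[0,0,0],"spin":0},{"offset":[0,0,0],"spin":0},{"offset":[0,0,0],"spin":0},{"offset":[0,0,0],"spin":0},{"offset":[0,0,0],"spin":0},{"offset":[0,0,0],"spin":0}]'
python3 - <<'E'
from h import *
b=manip.camera("side");save(b,"side_end.png")
E
```

```text
clock: 14.52
eef_pos: [653.2, 217.7, 119.9]
eef_rot: [3.141, -0.0, 0.268]
wrist_force: [-0.2, 0.5, -1.4]
finger_gap: 0.3
clock: 15.18
eef_pos: [653.2, 217.7, 119.9]
eef_rot: [3.141, -0.0, 0.268]
wrist_force: [-1.0, -0.5, 0.3]
finger_gap: 0.6
clock: 15.85
eef_pos: [653.2, 217.7, 119.8]
eef_rot: [3.141, 0.0, 0.268]
wrist_force: [0.1, 0.6, -0.3]
finger_gap: 0.8
clock: 16.52
eef_pos: [653.2, 217.7, 119.9]
eef_rot: [3.141, -0.0, 0.268]
wrist_force: [0.3, 0.1, 0.0]
finger_gap: 0.6
clock: 17.18
eef_pos: [653.2, 217.7, 119.9]
eef_rot: [3.141, -0.0, 0.268]
wrist_force: [-0.2, 0.9, 0.8]
finger_gap: 0.2
```

View pics/side_end.png

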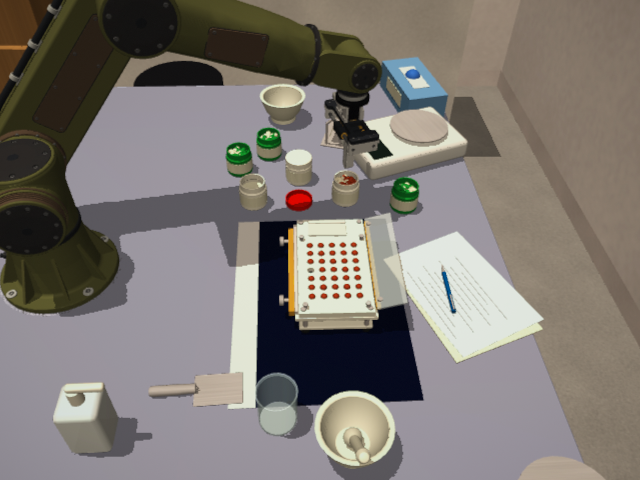

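The fingertips hang clear above the tub at (346,165). Every jar, the cap, the spreader and the rest are where they started, and the capsule field is level.

```bash
python3 -c "
from cell import manip
print(manip.sign_off())"
```

```text
the job is handed in; nothing more can be done
None
```

I pressed the proud capsule home, pointed at the empty hole and then at the tub of spares, and handed the job in at about 17 s; no verdict is reported.

- **Capsule (row 2 from −x, second column from the +y end):** I pressed it with closed fingertips at about 3–4 N, up to 6 N at the hard stop. Wrist and side pictures then showed it level with its neighbours. The stop came with the nominal fingertip height at about 71 mm instead of 72 mm. I put that down to a fingertip or calibration offset.
- **Empty hole (row 1, fourth column):** I held the tool point about 48 mm over the mouth for more than 2 s, within about 2–3 mm of centre by the wrist view, and the wrist force stayed at noise level.
- **Tub (the white jar with red and white capsules):** I held the tool point about 52 mm over the mouth for more than 2 s. My first approach was about 8 mm off centre, so I corrected it before the hold. The correction was not checked with another wrist picture.
- **Other things:** the final side picture shows the tub and all the other items where they were at the start, with the fingers clear.

The network's empty-hole position was about 4–5 mm off in the plane and about 12 mm low. I used the fitted hole grid instead, which matched the wrist views.

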